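Set the paper stop of a trimmer

TASK

Set the paper stop of the paper trimmer: push the black upright stop along its rail with the fingertips until it clicks down into the notch of the clip with the round tab, and leave it there. Do not run it past that notch, do not lift the stop off its rail, and leave the other things on the table where they are.

Things in the scene. Friction and masses are not known exactly. Their poses are not given: they have to be found in the camera images.
- trimmer: Paper trimmer: fixed grey board, x -115 to +155 mm, y -230 to +230 mm, 18 mm thick. Origin at table height under the middle of its aluminium rail. The rail runs along the trimmer's y axis at x = 0: 400 mm long, 30 mm wide, top 30 mm above the table; end blocks 38 mm high. A steel strip and cutter head (54 mm high) lie along the edge at y -219 mm.
- stop_slide (a joint): Position (m) of the paper stop along the rail: the trimmer's y of its middle; 0 is the middle of the rail, range -0.175 to 0.175. It slides freely with about 1 N of friction and stays where it is left. It starts between the two clips.
- stop_lift (a joint): Height (m) by which the whole stop has been lifted off its rail: 0 in normal use. Its weight and a spring hold it down with about 15 N; a harder upward pull lifts it.
- stop_pin (a joint): Rise (m) of the stop's sprung steel index pin, whose round head (16 mm across) stands on top of the stop, 86 to 94 mm above the table when down: 0 on the plain rail and when dropped into a notch, about 0.003 on top of a clip's ridge. About 7 N press it down.
- stop_top (a point): Middle of the flat top of the paper stop, 84 mm above the table. The stop is a black upright block, 80 mm across the rail, 24 mm thick along it, from 36 to 84 mm above the table, on a low foot that reaches 22 mm to either side along the rail and up to 45 mm above the table. Push on a broad face, fingertips over 50 mm above the table to clear the foot.
- round_clip_notch (a point): Middle of the round-tabbed clip's notch, on the rail's top; y axis as the trimmer's. The stop is seated when its middle is over it and its pin has dropped. Pushing takes 3 to 8 N up the near ridge; past its top (some 10 mm short of the notch) the stop runs ahead of the finger by itself and the force dips to nothing. A further push meets an equal rise at the far ridge and runs past.
- round_clip: White clip fixed across the rail, 50 mm long along it, with a flat round tab 48 mm across lying on the board on the robot's side (its centre 54 mm from the rail's middle). Two rounded ridges 3 mm high, 11.5 mm to either side of the notch, cross the rail; nothing over 34 mm above the table. Origin at table height under the notch, 95 to 145 mm from the rail's middle, at either end.
- bar_clip_notch (a point): The notch of the other clip, which is alike but has a straight narrow bar as its tab (14 x 60 mm, pointing away from the rail on the robot's side). It is at the other end of the rail.
- stapler: Loose black and grey stapler, 100 mm long, 60 mm high, lying on the board beyond the rail. Origin: centre of its underside. To be left alone.
- eraser: Loose white eraser 22 x 50 x 13 mm on the board on the robot's side of the rail. Origin: centre of its underside. To be left alone.
- glue_stick: Loose white glue stick, 29 mm across, 85 mm tall, standing on the board beyond the rail. Origin: centre of its foot. To be left alone.
- tape_dispenser: Loose black tape dispenser, 160 mm long, 100 mm high, on the table to the left. Origin: centre of its underside. To be left alone.
- hole_punch: Loose black hole punch, 120 x 130 mm, 80 mm high, on the table to the right. Origin: centre of its underside. To be left alone.
- pen_cup: Loose dark metal cup, 80 mm across, 100 mm high, far left. Origin: centre of its foot. To be left alone.
- mug: Loose white mug, 80 mm across, 92 mm high, far right. Origin: centre of its foot. To be left alone.
Not all that is in view belongs to the job. Leave any pink or purple look-alike of the round_clip alone.

How it is judged:
At the end, for the whole second after the job is handed in: The paper stop rests in the notch of the clip with the round tab: its middle within 5 mm of the notch's middle along the rail, its pin dropped and the stop down on its rail to within 1.5 mm, and not moving (y of stop_top in the frame of round_clip_notch between -0.005 and 0.005 m and value of joint each of stop_pin, stop_lift below 0.0015 m and velocity of joint stop_slide between -0.01 and 0.01 m/s); the robot touches nothing.
It fails at once if the stop is lifted more than 10 mm off its rail (value of joint stop_lift above 0.01 m).
It fails at once if the stop is run more than 15 mm past the notch of the clip with the round tab ((y of round_clip_notch in the frame of trimmer above 0 m and y of stop_top in the frame of round_clip_notch above 0.015 m) or (y of round_clip_notch in the frame of trimmer below 0 m and y of stop_top in the frame of round_clip_notch below -0.015 m)).
It fails at once if another thing on the table is moved by more than 20 mm (distance of any of stapler, eraser, glue_stick, tape_dispenser, hole_punch, pen_cup, mug from where it was at the start of the episode above 0.02 m).
It also fails if it takes over 45 s, if anything falls off the work surface, if the arm or the gripper's body presses on something with over 40 N, if the wrist force passes 120 N, or if a joint passes its speed limit or range.

ROBOT

A 7-joint arm with a two-finger parallel gripper is mounted at the origin on the work surface. World frame = base frame: x ahead of the robot, y to its left, z up, the work surface at z = 0. Lengths are in m, angles in rad, forces in N, time in s.
With the tool pointing down it reaches from about 0.4 to 0.85 m from the base axis. Payload 10.4 kg.
Tool frame: the origin (TCP) lies at the very end of the fingers, on their centre line; the grasp point (between the pads) lies 19 mm behind it (env.tcp_to_grasp is the distance from the TCP to the grasp point, in m); z points along the fingers, y is the direction in which the jaws open and shut (so a half turn about z gives the same grasp; the last joint's range is limited). The gripper opens to 85 mm and grips with 20 to 120 N. Pads are 22 mm wide; open, the fingers measure 114 mm over their backs; the gripper's body (76 mm by 85 mm) begins 54 mm behind the grasp point. The pads swing forward as they close: fully open they stand 13 mm farther back than shut.
Start: joints at [-1.217, 0.332, -0.065, 1.46, 0.022, 1.35, -0.088], TCP at [0.23, 0.581, 0.231] pointing down, gripper open.
Joint ranges: [-2.6, 2.6], [-0.5, 2.12], [-1.47, 1.34], [0.16, 2.42], [-1.27, 4.41], [0.06, 2.06], [-2.6, 2.6]. Speed limits (rad/s): [2.22, 2.22, 2.79, 2.79, 3.14, 3.14, 3.14].

INTERFACE

Orientations are given as a rotation vector (axis times angle).
In Python, from station import env, imaging, order gives the robot as it stands. The module is installed in compiled form; this text tells all that it offers.
- The arm moves only by the tool jog_arm, never from a script. Its argument "steps" is a list that holds one entry, the list of rows, each a list of 5 numbers: the closure, from 0 (fully open) to 1 (shut), then the shift along the tool's x, y, z in mm, then the turn about the tool's z in degrees. In form: [[[grip, x, y, z, yaw], ...]]. A call has exactly 10 rows; each row is the pose to reach, as a shift and turn from the pose commanded when the call began, along the tool's axes at that moment; what a row does not reach only later rows make up. A row lasts 1/12 s, in which the tool goes at most 41.7 mm and 7.16 degrees, less where a joint would pass 70% of its speed; a pose out of reach is approached as far as the arm can. A call with a gripper value outside its range is refused whole. The fingers move at their own pace and stop on an object; "grip_force" is the grip in N (left out, the last holds). Time passes only in rows, so rows that repeat a pose let the fingers close, or fill a call up. It gives the time, the measured TCP pose, the force and the opening at its end, in the units of the state.
- env.get_state(): the state, without advancing time (a new reading comes with each control period).
- imaging.snapshot(name): name is "scene" or "side" or "wrist"; returns a dict with "img" (384x512x3 uint8, red, green, blue), "range_z" (384x512 float32, m along the optical axis (not along the pixel's ray), 0 where there is no reading), "vfov" (degrees; the focal length in pixels is half the picture's height over the tangent of half this angle, whatever the lens; pixels are square), "cx", "cy" (the principal point, pixels), "position" and "orientation" of the camera in the world. Camera axes: x right, y up, looking along -z (the intrinsics and any distortion apply to the point x, -y, -z); pixel columns grow to the right and rows downward; lengths in m; the calibration is good to about 2 mm. The wrist camera is an equidistant fisheye: a pixel r from the principal point sees the ray r / f radians off the axis. A picture is of the moment at which its call begins.
- order.hand_in(): hands the job in, once; it reports no verdict.
The state is a dict: "clock": time; "joints": joint angles; "dq": joint speeds; "tau": joint torques, N m; "eef_pos": TCP position; "tool_rot": TCP orientation; "force": force on the tool from outside, world axes, zero at the start; "torque": the same for the moment, N m; "opening": finger opening in m.
Only numpy, scipy, OpenCV 4.12 (cv2) and the standard library are available. Lean on these libraries where they do the work, as an engineer would, in place of code of your own. Each camera call takes 0.05 s, during which the arm holds its last target. There are 200 camera calls.

## Working session

There is one attempt and no reset: what is moved stays moved. The work goes in short steps, Python scripts to look and compute and a tool call to move; the robot and the scene stay as the last step left them, time stands still between calls to the robot, and variables do not carry over. Pictures are saved under pics/ and viewed, about 8 in all and at most 12, crops included, and the job is handed in when it is done.

Besides the shell and the picture viewer there is one more tool, called after ">>>" as name(argument=value, ...), one argument or row to a line, values as JSON. jog_arm: Moves the arm, as the interface text tells. Its arguments: {"type":"object","properties":{"steps":{"type":"array"},"grip_force":{"type":"number"}},"required":["steps"]}

```bash
mkdir -p pics
cat > h.py <<'E'
import numpy as np, cv2
from station import env, imaging, order
from scipy.spatial.transform import Rotation as R
def rot(o):
    o=np.array(o,float)
    if o.shape==(3,3): return o
    return (R.from_rotvec(o) if o.size==3 else R.from_quat(o)).as_matrix()
def cloud(s):
    z=s["range_z"]; h,w=z.shape; f=h/2/np.tan(np.radians(s["vfov"])/2)
    u,v=np.meshgrid(np.arange(w),np.arange(h))
    p=np.stack([(u-s["cx"])/f*z,-(v-s["cy"])/f*z,-z],-1)
    return p@rot(s["orientation"]).T+np.array(s["position"])
def save(s,n,box=None,k=1.5):
    im=s["img"][...,::-1]
    if box: im=im[box[1]:box[3],box[0]:box[2]]
    cv2.imwrite("pics/"+n,cv2.resize(im,None,fx=k,fy=k,interpolation=cv2.INTER_CUBIC))
E
python3 - <<'E'
from h import *
for n in ("scene","side"):
    s=imaging.snapshot(n); save(s,n+"0.png"); np.save(n+"0.npy",cloud(s)); np.save(n+"0i.npy",s["img"])
    print(n,s["position"],s["orientation"],s["vfov"],s["cx"],s["cy"])
print(env.get_state())
E
```

```text
scene [1.52884145 0.64530556 0.87854604] [0.55166852 1.06466152 1.96455467] 52.15507676114971 256.66297503207716 191.8310613339902
side [ 0.2713235  -0.7455841   0.77388279] [ 0.81351898 -0.1515371  -0.34740261] 57.01329565678795 249.11228546858428 190.55804169335516
{'clock': 0.1, 'joints': array([-1.21662169,  0.33278281, -0.06470918,  1.46083668,  0.02156971,
        1.34987926, -0.08853079]), 'dq': array([ 0.00095184, -0.00121975,  0.00106005, -0.00244635, -0.00031003,
       -0.00034135,  0.00038329]), 'tau': array([ 3.40950910e-04, -6.26747203e+01,  4.85239585e-02, -3.92428851e+01,
        1.61839044e-02,  7.06361403e-03,  2.29517440e-05]), 'eef_pos': array([0.22982143, 0.5808672 , 0.23062151]), 'tool_rot': array([-5.88318442e-01, -3.08580416e+00,  1.87659683e-03]), 'force': array([ 0.83972227, -0.76254134, -0.14270114]), 'torque': array([ 0.03267253, -0.000416  ,  0.00434173]), 'opening': 0.08568642550529279}
```

View pics/scene0.png

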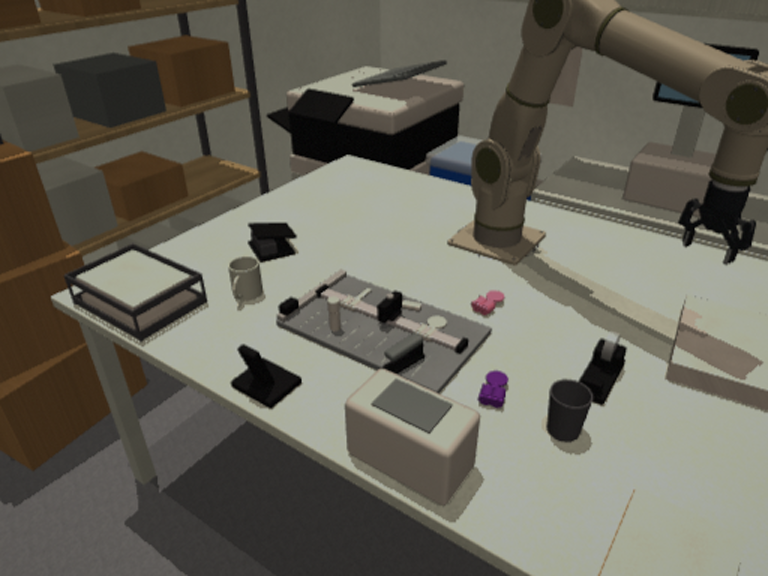

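View pics/side0.png

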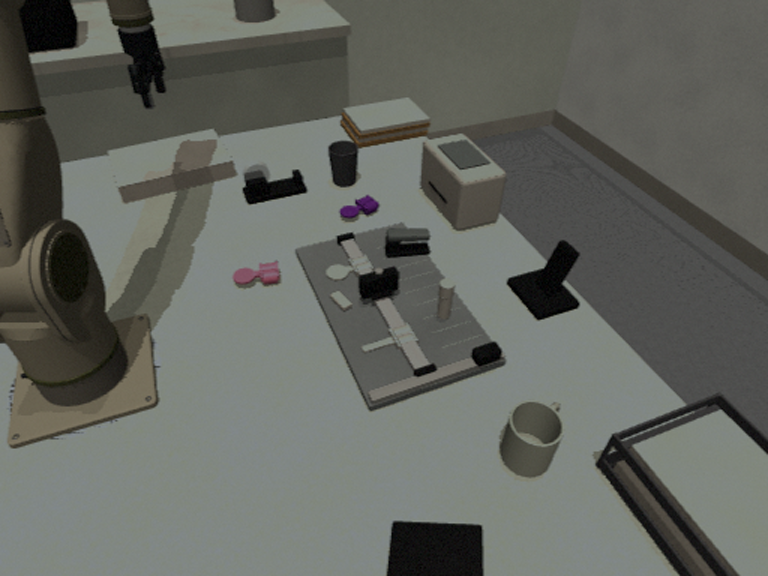

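The scene view shows the trimmer in front of the robot. The round-tab clip (scaled side view 357,262; tab 340,272) is at the left end (+y), the bar clip (402,335) at the right, and the stop (378,283) close to the round clip. The pink and purple look-alikes are off the board.

Run:
```python
from h import *
P=np.load("side0.npy"); I=np.load("side0i.npy")
c=I[145:275,190:340][...,::-1]; cv2.imwrite("pics/crop1.png",cv2.resize(c,None,fx=5,fy=4.6,interpolation=cv2.INTER_CUBIC))
Q=np.load("scene0.npy")
allp=np.concatenate([P.reshape(-1,3),Q.reshape(-1,3)])
b=P[150:275,190:340].reshape(-1,3)
for nm,A in(("side",P[145:275,190:340].reshape(-1,3)),("scene",Q[175:262,180:330].reshape(-1,3))):
    m=(A[:,2]>.012)&(A[:,2]<.024); 
    r=cv2.minAreaRect(A[m][:,:2].astype(np.float32)*1000); print(nm,"board",r,np.median(A[m][:,2]))
    m=(A[:,2]>.08)&(A[:,2]<.0875); print("84mm pts",m.sum()); print(np.round(A[m]*1000)[:60:2].tolist())
def p(u,v): print((u,v),np.round(P[int(round(v/1.5)),int(round(u/1.5))]*1000))
for x in [(347,240),(424,370),(340,272),(357,262),(378,275),(402,335),(446,285),(340,300)]: p(*x)
```

```text
side board ((691.3309936523438, -25.945816040039062), (489.6717834472656, 466.51934814453125), 0.8240813612937927) 0.017976904927151816
84mm pts 157
[[587.0, -10.0, 83.0], [592.0, -13.0, 84.0], [598.0, -14.0, 83.0], [579.0, -15.0, 86.0], [584.0, -16.0, 85.0], [591.0, -15.0, 82.0], [596.0, -20.0, 85.0], [575.0, -17.0, 85.0], [581.0, -17.0, 83.0], [587.0, -17.0, 81.0], [591.0, -23.0, 85.0], [596.0, -26.0, 85.0], [551.0, -12.0, 84.0], [574.0, -19.0, 83.0], [579.0, -22.0, 84.0], [584.0, -25.0, 84.0], [590.0, -25.0, 83.0], [596.0, -27.0, 82.0], [539.0, -11.0, 84.0], [544.0, -14.0, 85.0], [548.0, -19.0, 87.0], [555.0, -18.0, 84.0], [572.0, -24.0, 84.0], [577.0, -26.0, 84.0], [584.0, -24.0, 80.0], [589.0, -29.0, 82.0], [594.0, -31.0, 83.0], [529.0, -13.0, 84.0], [534.0, -15.0, 85.0], [540.0, -17.0, 84.0]]
scene board ((611.9616088867188, -7.53314208984375), (483.3446960449219, 532.5175170898438), 26.05667495727539) 0.0171305373523708
84mm pts 79
[[524.0, -29.0, 82.0], [530.0, -26.0, 82.0], [524.0, -21.0, 81.0], [542.0, -26.0, 84.0], [533.0, -15.0, 83.0], [529.0, -9.0, 83.0], [544.0, -16.0, 85.0], [540.0, -10.0, 84.0], [531.0, -7.0, 81.0], [549.0, -13.0, 84.0], [541.0, -9.0, 81.0], [564.0, -20.0, 86.0], [550.0, -12.0, 81.0], [567.0, -22.0, 82.0], [566.0, -14.0, 84.0], [558.0, -7.0, 83.0], [577.0, -24.0, 83.0], [571.0, -20.0, 81.0], [569.0, -12.0, 82.0], [588.0, -29.0, 82.0], [586.0, -22.0, 83.0], [578.0, -19.0, 80.0], [578.0, -10.0, 84.0], [594.0, -29.0, 82.0], [590.0, -24.0, 81.0], [587.0, -17.0, 82.0], [583.0, -11.0, 82.0], [653.0, -101.0, 82.0], [600.0, -25.0, 82.0], [594.0, -16.0, 82.0]]
(347, 240) [558. 170.  28.]
(424, 370) [ 562. -239.   38.]
(340, 272) [513.  79.  22.]
(357, 262) [554.  88.  27.]
(378, 275) [559. -25.  84.]
(402, 335) [ 563. -139.   27.]
(446, 285) [ 657. -118.  104.]
(340, 300) [483. -13.  31.]
```

View pics/crop1.png

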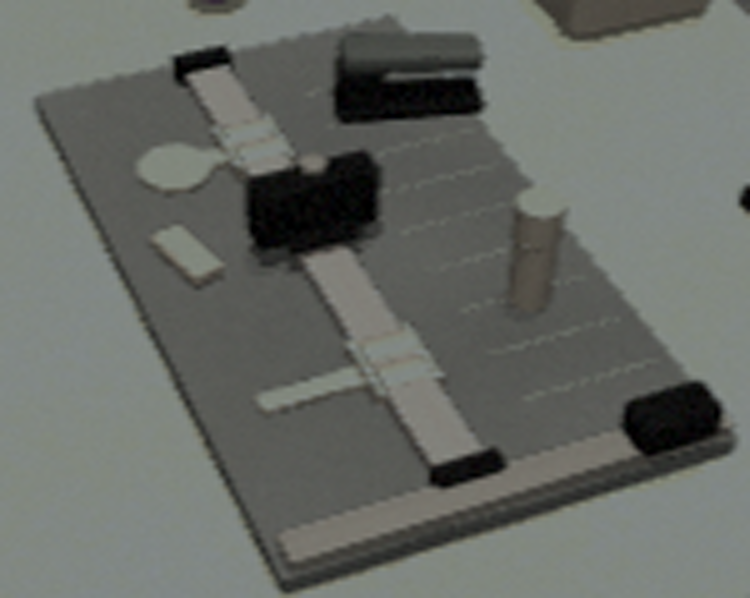

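The crop shows the round tab at crop (175,167), the clip ridges around (245,130) and (265,152), the stop with its foot beyond, and the bar clip at (395,360). Next I refine these with ray–plane intersections and a scene crop.

```bash
cat >> h.py <<'E'
def ray(s,u,v,z):
    f=192/np.tan(np.radians(s["vfov"])/2)
    d=rot(s["orientation"])@np.array([(u-s["cx"])/f,-(v-s["cy"])/f,-1]); p=np.array(s["position"])
    return np.round((p+d*(z-p[2])/d[2])*1000,1)
E
python3 - <<'E'
from h import *
s=imaging.snapshot("side")
for n,x,y,z in [("tab",175,167,.021),("tabL",135,167,.021),("tabR",212,167,.021),("tabtop",175,143,.021),("tabbot",175,191,.021),
 ("clip farL",213,125,.032),("clip far R",262,116,.032),("ridge1 mid",245,131,.033),("ridge2 mid",260,150,.033),("endblock top far",205,52,.038),("endblock near",467,462,.038),
 ("stop top near L",249,180,.084),("stop top near R",375,162,.084),("pin",314,163,.094),
 ("barclip ridge far",390,335,.033),("barclip ridge near",405,365,.033),("bar end",265,402,.021),("eraser c",187,254,.031),
 ("board nearleft",40,100,.018),("board nearright",285,580,.018),("rail left edge mid",308,262,.030),("rail right mid",348,250,.030)]:
    print(n,ray(s,190+x/5-.4,145+y/4.6-.4,z))
s=imaging.snapshot("scene"); save(s,"crop2.png",(180,175,330,265),5)
E
```

```text
tab [506.4  83.   21. ]
tabL [482.3  92.3  21. ]
tabR [528.7  74.4  21. ]
tabtop [514.5 107.7  21. ]
tabbot [498.6  59.1  21. ]
clip farL [540.4 105.   32. ]
clip far R [573.8 102.9  32. ]
ridge1 mid [557.3  90.1  33. ]
ridge2 mid [559.3  67.2  33. ]
endblock top far [560.8 180.2  38. ]
endblock near [ 564.3 -233.6   38. ]
stop top near L [523.3 -13.9  84. ]
stop top near R [599.  -24.4  84. ]
pin [560.6 -22.9  94. ]
barclip ridge far [ 567.6 -124.3   33. ]
barclip ridge near [ 565.6 -150.1   33. ]
bar end [ 485.8 -139.8   21. ]
eraser c [483.1 -12.5  31. ]
board nearleft [445.3 190.6  18. ]
board nearright [ 451.7 -260.7   18. ]
rail left edge mid [548.6 -44.7  30. ]
rail right mid [575.2 -43.   30. ]
```

View pics/crop2.png

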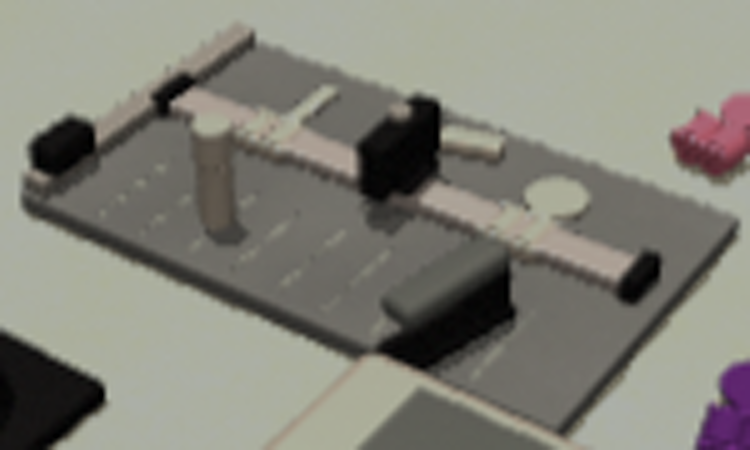

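Estimates: rail at x≈0.562, nearly parallel to world y. Stop middle is at y≈-0.019, round notch at (0.560, 0.080), about 0.107 from the rail's middle, which fits the 95–145 mm given. The push is +y by about 99 mm. First I move to the right of the stop with the fingers shut and the jaw axis along x.

>>> jog_arm(
  steps=[
    [[1, -30, -26, 0, 7], [1, -60, -52, 0, 14], [1, -90, -78, 0, 21], [1, -120, -104, 0, 28], [1, -150, -130, 0, 35], [1, -180, -157, 0, 42], [1, -210, -183, 0, 49], [1, -240, -209, 0, 56], [1, -270, -236, 0, 63], [1, -280, -246, 0, 68.4]],
  ],
  grip_force=20,
)

```text
clock: 1.03
eef_pos: [0.4023, 0.2438, 0.2315]
tool_rot: [2.235, 2.207, 0.0]
force: [-0.5, -0.2, 0.4]
opening: -0.0003
```

>>> jog_arm(
  steps=[
    [[1, -36, 18, 0, 0], [1, -72, 36, 0, 0], [1, -108, 54, 0, 0], [1, -144, 72, 0, 0], [1, -180, 90, 0, 0], [1, -216, 108, 0, 0], [1, -252, 126, 0, 0], [1, -288, 144, 0, 0], [1, -315, 158, 0, 0], [1, -325, 162, 0, 0]],
  ],
)

```text
clock: 1.87
eef_pos: [0.5627, -0.0806, 0.2313]
tool_rot: [2.225, 2.215, -0.002]
force: [0.3, -0.5, 0.6]
opening: 0.0003
```

Run:
```python
from h import *
s=imaging.snapshot("wrist"); save(s,"wrist0.png"); print(s["position"],s["orientation"],s["vfov"],s["cx"],s["cy"])
```

```text
[0.56366979 0.00086355 0.37416616] [-3.24600269e-01 -3.20275636e-04 -4.43141997e-03] 65.70646984690485 256.3085685104706 186.97551718454005
```

View pics/wrist0.png

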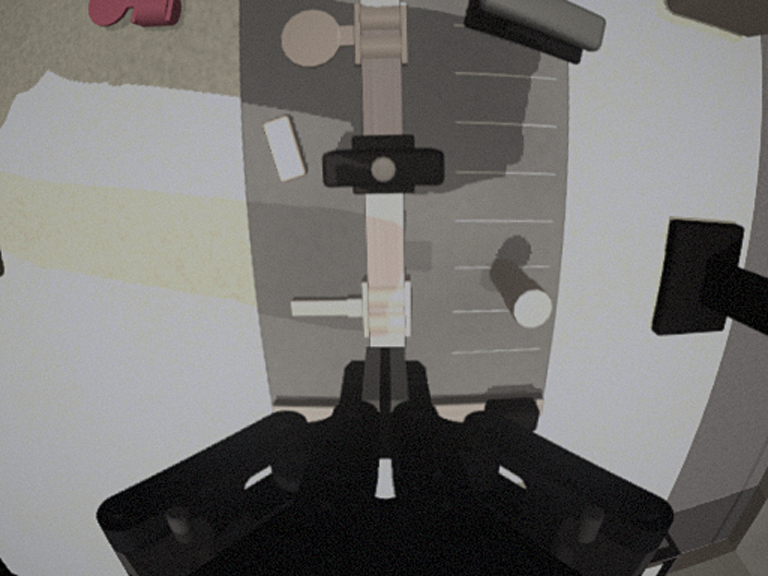

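The wrist view shows the stop with its pin at (383,168), the round tab at (312,38), clip ridges near (382,17) and (382,54), the bar clip at (387,310), and the fingertips near (385,360).

```bash
cat >> h.py <<'E'
def fray(s,u,v,z):
    f=192/np.tan(np.radians(s["vfov"])/2); x=u-s["cx"];y=v-s["cy"];r=np.hypot(x,y);t=r/f
    d=rot(s["orientation"])@np.array([x/r*np.sin(t),-y/r*np.sin(t),-np.cos(t)]); p=np.array(s["position"])
    return np.round((p+d*(z-p[2])/d[2])*1000,1)
E
python3 - <<'E'
from h import *
s=imaging.snapshot("wrist")
for n,x,y,z in [("tab",311,38,.021),("tab near",311,66,.021),("tab far",311,10,.021),("ridge far",382,17,.033),("ridge near",381,54,.033),("clip near edge",381,63,.031),("pin",383,168,.094),
 ("top far edge",383,151,.084),("top near edge",383,187,.084),("foot near",384,192,.045),("foot far",384,136,.045),("bar",310,307,.021),("barclip far edge",387,281,.032),("barclip near edge",387,335,.032),
 ("rail",382,90,.03),("rail",385,270,.03),("eraser",284,148,.031),("tip",385,350,.231),("stapler near corner",575,60,.03),("stapler left",470,20,.05)]:
    print(n,fray(s,x/1.5,y/1.5,z))
save(s,"wcrop.png",(170,0,330,140),4.5)
E
```

```text
tab [507.   81.5  21. ]
tab near [506.9  58.3  21. ]
tab far [506.9 105.3  21. ]
ridge far [562.4  93.8  33. ]
ridge near [561.5  64.   33. ]
clip near edge [561.4  57.3  31. ]
pin [562.7 -19.5  94. ]
top far edge [562.7  -9.1  84. ]
top near edge [562.6 -32.6  84. ]
foot near [563.2 -40.9  45. ]
foot far [563.4   0.6  45. ]
bar [ 498.9 -141.7   21. ]
barclip far edge [ 565.2 -114.7   32. ]
barclip near edge [ 565.1 -163.1   32. ]
rail [562.1  36.2  30. ]
rail [ 563.7 -106.    30. ]
eraser [486.3  -6.5  31. ]
tip [563.5 -73.7 231. ]
stapler near corner [716.2  70.   30. ]
stapler left [625.6  88.9  50. ]
```

View pics/wcrop.png

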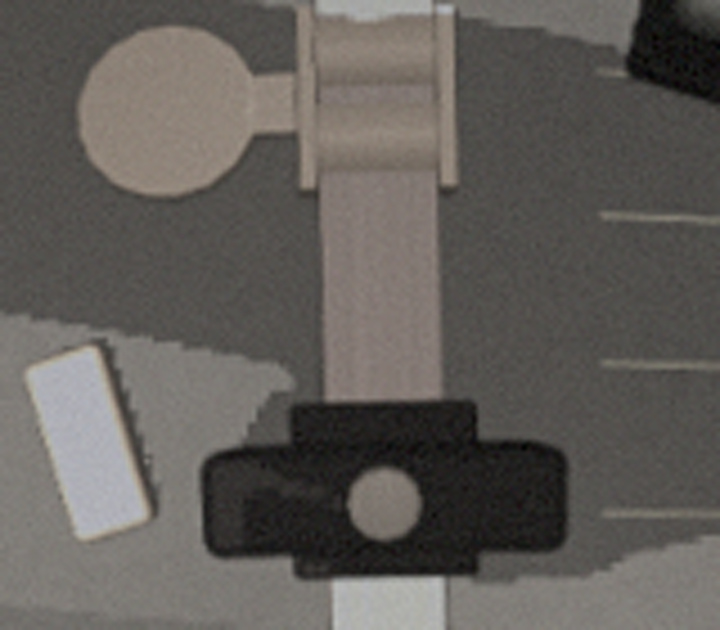

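Stop middle is at y≈-20 mm and the notch at y≈81.5 mm, consistent across views. The finger should touch the stop at TCP y≈-43, pass the ridge at ≈+48 and be seated at ≈+58. Next I descend to z≈61 mm.

>>> jog_arm(
  steps=[
    [[1, 0, 0, 30, 0], [1, 0, 0, 60, 0], [1, 0, 0, 90, 0], [1, 0, 0, 115, 0], [1, 0, 0, 135, 0], [1, 0, 0, 150, 0], [1, 0, 0, 162, 0], [1, 0, 0, 168, 0], [1, 0, 0, 170, 0], [1, 0, 0, 170, 0]],
  ],
)

```text
clock: 2.8
eef_pos: [0.5619, -0.075, 0.0615]
tool_rot: [-2.22, -2.222, -0.0]
force: [1.1, 0.5, -0.5]
opening: 0.0002
```

>>> jog_arm(
  steps=[
    [[1, 12, 0, 0, 0], [1, 24, 0, 0, 0], [1, 32, 0, 0, 0], [1, 40, 0, 0, 0], [1, 50, 0, 0, 0], [1, 60, 0, 0, 0], [1, 70, 0, 0, 0], [1, 78, 0, 0, 0], [1, 84, 0, 0, 0], [1, 86, 0, 0, 0]],
  ],
)

```text
clock: 3.63
eef_pos: [0.5618, 0.012, 0.0612]
tool_rot: [-2.219, -2.223, -0.0]
force: [-0.7, -0.5, -0.6]
opening: 0.0001
```

Run:
```python
from h import *
s=imaging.snapshot("side"); save(s,"side1.png",(215,135,335,225),6)
w=imaging.snapshot("wrist"); save(w,"wrist1.png")
print(env.get_state()["eef_pos"],env.get_state()["force"])
```

```text
[0.56177516 0.01107961 0.06116349] [-0.29940892 -0.23940762  1.34668204]
```

View pics/wrist1.png

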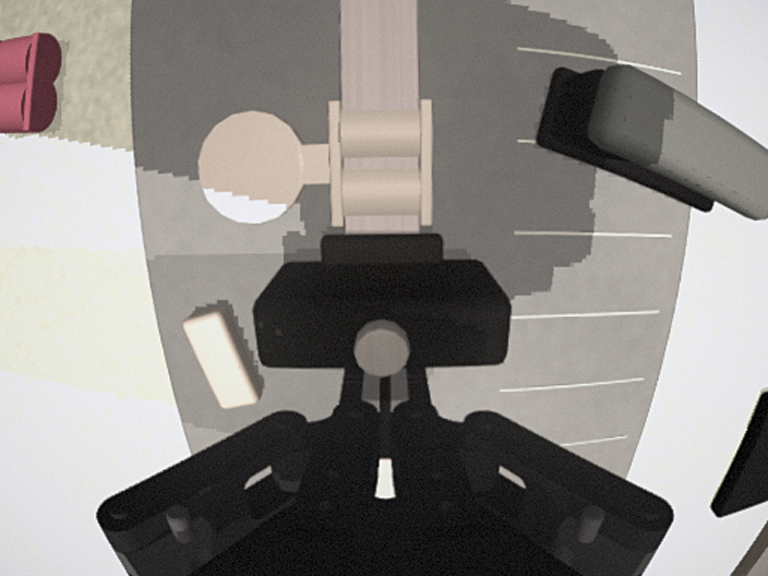

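The wrist view now shows the stop pushed forward, with its pin at (382,348) and the fingers behind it. The clip ridges are at (381,133) and (381,190), with the notch between at about (381,160).

Run:
```python
from h import *
s=imaging.snapshot("wrist")
for n,x,y,z in [("tab",251,167,.021),("notch",381,162,.030),("ridge far",381,133,.033),("ridge near",381,190,.033),("clip far",425,100,.033),("clip near",425,224,.033),("pin",382,348,.094),
 ("top far edge",383,309,.084),("top near edge",383,366,.084),("foot far",383,236,.045),("eraser",221,360,.031)]:
    print(n,fray(s,x/1.5,y/1.5,z))
```

```text
tab [506.5  81.2  21. ]
notch [561.1  82.4  30. ]
ridge far [561.2  93.7  33. ]
ridge near [561.2  71.7  33. ]
clip far [577.7 106.7  33. ]
clip near [578.4  58.4  33. ]
pin [561.9  35.7  94. ]
top far edge [562.1  43.4  84. ]
top near edge [562.1  24.4  84. ]
foot far [562.   56.2  45. ]
eraser [486.9  -4.5  31. ]
```

Notch y≈82 mm and stop middle ≈34.5 mm (TCP 11 + 23). The near ridge's top should come at TCP ≈49. I push on slowly.

>>> jog_arm(
  steps=[
    [[1, 4, 0, 0, 0], [1, 8, 0, 0, 0], [1, 12, 0, 0, 0], [1, 16, 0, 0, 0], [1, 20, 0, 0, 0], [1, 23, 0, 0, 0], [1, 26, 0, 0, 0], [1, 28, 0, 0, 0], [1, 29, 0, 0, 0], [1, 29, 0, 0, 0]],
  ],
)

```text
clock: 4.62
eef_pos: [0.5618, 0.0386, 0.0613]
tool_rot: [2.222, 2.22, -0.001]
force: [-0.6, -4.8, 1.1]
opening: 0.0001
```

>>> jog_arm(
  steps=[
    [[1, 0.5, 0, 0, 0], [1, 1, 0, 0, 0], [1, 1.5, 0, 0, 0], [1, 2, 0, 0, 0], [1, 2.5, 0, 0, 0], [1, 3, 0, 0, 0], [1, 3.5, 0, 0, 0], [1, 4, 0, 0, 0], [1, 4, 0, 0, 0], [1, 4, 0, 0, 0]],
  ],
)

```text
clock: 5.45
eef_pos: [0.5618, 0.0437, 0.0613]
tool_rot: [-2.221, -2.222, -0.0]
force: [-1.2, -3.7, 1.2]
opening: -0.0002
```

>>> jog_arm(
  steps=[
    [[1, 0.4, 0, 0, 0], [1, 0.8, 0, 0, 0], [1, 1.2, 0, 0, 0], [1, 1.6, 0, 0, 0], [1, 2, 0, 0, 0], [1, 2, 0, 0, 0], [1, 2, 0, 0, 0], [1, 2, 0, 0, 0], [1, 2, 0, 0, 0], [1, 2, 0, 0, 0]],
  ],
)

```text
clock: 6.28
eef_pos: [0.5619, 0.0457, 0.0613]
tool_rot: [-2.221, -2.222, -0.0]
force: [-1.1, -0.7, 0.6]
opening: 0.0002
```

>>> jog_arm(
  steps=[
    [[1, 0.4, 0, 0, 0], [1, 0.8, 0, 0, 0], [1, 1.2, 0, 0, 0], [1, 1.6, 0, 0, 0], [1, 2, 0, 0, 0], [1, 2, 0, 0, 0], [1, 2, 0, 0, 0], [1, 2, 0, 0, 0], [1, 2, 0, 0, 0], [1, 2, 0, 0, 0]],
  ],
)

```text
clock: 7.12
eef_pos: [0.5619, 0.0476, 0.0613]
tool_rot: [-2.221, -2.222, -0.0]
force: [-0.5, -1.0, -0.4]
opening: 0.0001
```

The force has dropped to noise, so it may have clicked. I check by picture.

Run:
```python
from h import *
s=imaging.snapshot("wrist"); save(s,"wrist2.png",(150,60,350,260),3)
print(env.get_state()["force"])
```

```text
[-0.92706794  0.01162068 -0.20320213]
```

View pics/wrist2.png

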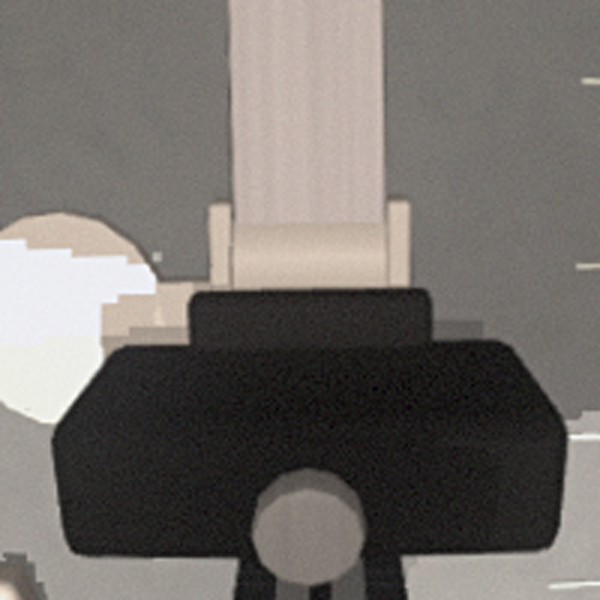

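Run:
```python
from h import *
s=imaging.snapshot("wrist")
for n,x,y,z in [("pin c top",309,528,.094),("pin c raised",309,528,.097),("foot far",310,292,.045),("top near edge",150,555,.084),("top far",310,438,.084),("clip far",400,203,.033),("tab c",57,317,.021),("ridge far",310,250,.033)]:
    print(n,fray(s,150+x/3,60+y/3,z))
P=cloud(imaging.snapshot("side")); 
A=P.reshape(-1,3); m=(abs(A[:,0]-.562)<.06)&(A[:,1]>.03)&(A[:,1]<.13)&(A[:,2]>.078)&(A[:,2]<.1)
print(m.sum(),A[m].min(0),A[m].max(0))
```

```text
pin c top [561.3  70.3  94. ]
pin c raised [561.3  71.9  97. ]
foot far [561.   92.7  45. ]
top near edge [536.3  59.9  84. ]
top far [561.4  79.8  84. ]
clip far [578.3 107.8  33. ]
tab c [505.5  82.2  21. ]
ridge far [560.9  98.4  33. ]
104 [0.52093474 0.03373372 0.07824117] [0.59811479 0.07772213 0.09888355]
```

The stop is at y≈71 mm with its pin on the crest and has not dropped yet. I push on gently.

>>> jog_arm(
  steps=[
    [[1, 0.4, 0, 0, 0], [1, 0.8, 0, 0, 0], [1, 1.2, 0, 0, 0], [1, 1.6, 0, 0, 0], [1, 2, 0, 0, 0], [1, 2, 0, 0, 0], [1, 2, 0, 0, 0], [1, 2, 0, 0, 0], [1, 2, 0, 0, 0], [1, 2, 0, 0, 0]],
  ],
)

```text
clock: 8.1
eef_pos: [0.5619, 0.0496, 0.0613]
tool_rot: [-2.221, -2.222, -0.0]
force: [0.3, 0.3, -0.5]
opening: 0.0
```

>>> jog_arm(
  steps=[
    [[1, 0.4, 0, 0, 0], [1, 0.8, 0, 0, 0], [1, 1.2, 0, 0, 0], [1, 1.6, 0, 0, 0], [1, 2, 0, 0, 0], [1, 2, 0, 0, 0], [1, 2, 0, 0, 0], [1, 2, 0, 0, 0], [1, 2, 0, 0, 0], [1, 2, 0, 0, 0]],
  ],
)

```text
clock: 8.93
eef_pos: [0.5618, 0.0515, 0.0613]
tool_rot: [-2.221, -2.222, -0.0]
force: [0.4, -0.0, -0.9]
opening: -0.0002
```

Run:
```python
from h import *
s=imaging.snapshot("wrist"); save(s,"wrist3.png",(150,60,350,260),3)
st=env.get_state(); print(st["force"],st["eef_pos"])
```

```text
[-0.05477601  0.20869507 -0.03802007] [0.5618438  0.05147998 0.06129137]
```

View pics/wrist3.png

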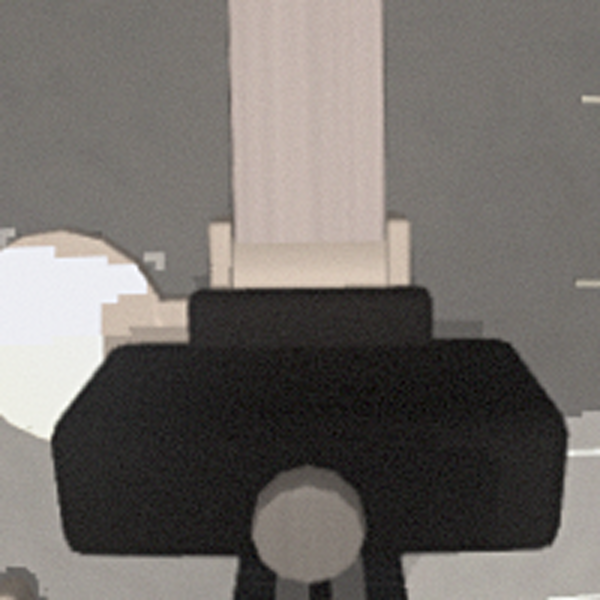

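The stop still moves with the finger (pin at crop row 525 against 528), so it is at about 75 mm. A few more millimetres.

>>> jog_arm(
  steps=[
    [[1, 0.4, 0, 0, 0], [1, 0.8, 0, 0, 0], [1, 1.2, 0, 0, 0], [1, 1.6, 0, 0, 0], [1, 2, 0, 0, 0], [1, 2, 0, 0, 0], [1, 2, 0, 0, 0], [1, 2, 0, 0, 0], [1, 2, 0, 0, 0], [1, 2, 0, 0, 0]],
  ],
)

```text
clock: 9.82
eef_pos: [0.5618, 0.0534, 0.0613]
tool_rot: [-2.221, -2.222, -0.0]
force: [0.1, 0.2, -1.4]
opening: 0.0002
```

Run:
```python
from h import *
s=imaging.snapshot("wrist"); save(s,"wrist4.png",(150,60,350,260),3)
st=env.get_state(); print(st["force"],st["eef_pos"])
```

```text
[ 1.29575032 -0.66046946  0.15371252] [0.56183805 0.05342416 0.06129073]
```

View pics/wrist4.png

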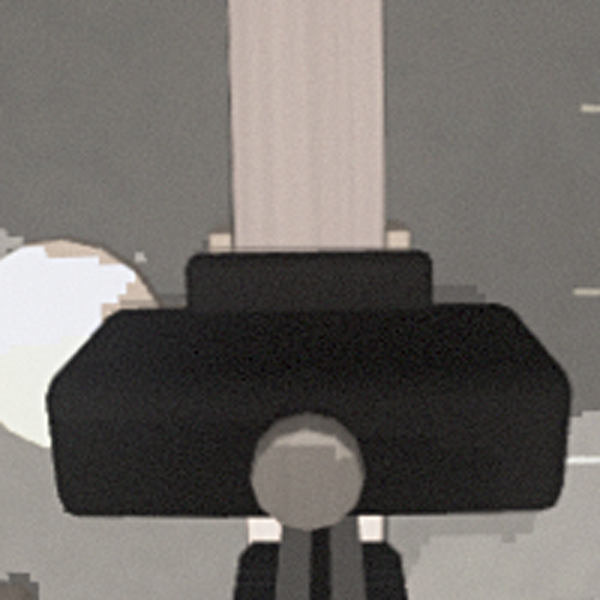

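It has clicked: the stop ran ahead and a gap shows at the fingers (crop rows 517–545), with the pin now at (307,472). I back off, lift, and check.

>>> jog_arm(
  steps=[
    [[1, -8, 0, 0, 0], [1, -20, 0, 0, 0], [1, -35, 0, 0, 0], [1, -50, 0, -10, 0], [1, -60, 0, -40, 0], [1, -70, 0, -75, 0], [1, -75, 0, -110, 0], [1, -75, 0, -130, 0], [1, -75, 0, -140, 0], [1, -75, 0, -140, 0]],
  ],
)

```text
clock: 10.7
eef_pos: [0.5628, -0.0228, 0.2039]
tool_rot: [2.221, 2.219, 0.005]
force: [-1.3, -0.0, 0.3]
opening: 0.0
```

Run:
```python
from h import *
s=imaging.snapshot("wrist"); save(s,"wrist5.png",(150,0,350,180),3.5)
print(s["position"]); st=env.get_state(); print(st["force"],st["eef_pos"])
```

```text
[0.56305308 0.05832216 0.34707812]
[ 0.41494744 -0.69817072  0.42245917] [ 0.56202725 -0.02221433  0.20180497]
```

View pics/wrist5.png

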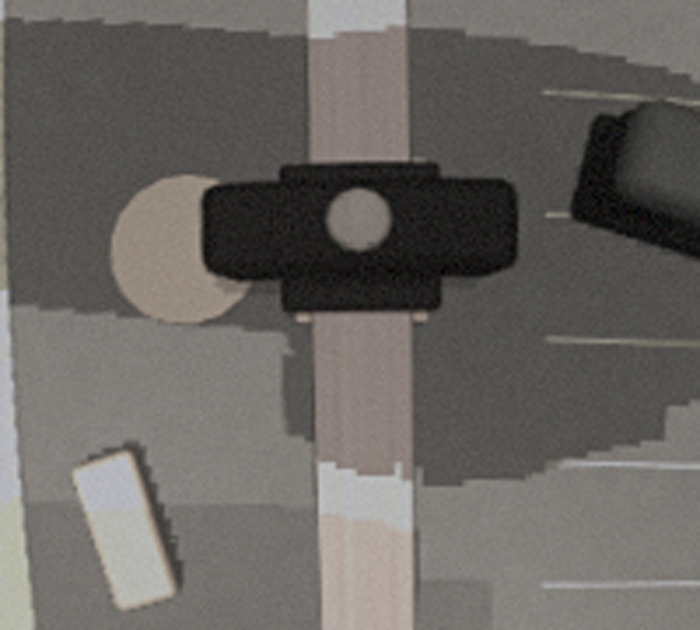

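Run:
```python
from h import *
s=imaging.snapshot("wrist")
for n,x,y,z in [("pin",359,219,.094),("foot far",360,165,.045),("foot near",360,309,.045),("top far",360,184,.084),("top near",360,270,.084),("tab near",187,323,.021),("tab far",187,175,.021),("clip near",420,320,.032),("clip far",420,160,.032),("eraser",125,530,.031)]:
    print(n,fray(s,150+x/3.5,y/3.5,z))
A=cloud(imaging.snapshot("scene")).reshape(-1,3)
B=cloud(imaging.snapshot("side")).reshape(-1,3)
for A in(A,B):
    m=(abs(A[:,0]-.562)<.045)&(A[:,1]>.05)&(A[:,1]<.12)&(A[:,2]>.07)&(A[:,2]<.11)
    t=A[m]; c=np.hypot(t[:,0]-.562,t[:,1]-.082)<.006
    print(len(t),"pin-region z",np.round(t[c][:,2],4),"max",t[:,2].max())
order_state=env.get_state(); print(order_state["force"],order_state["clock"])
```

```text
pin [559.9  83.2  94. ]
foot far [559.7 103.8  45. ]
foot near [559.7  62.   45. ]
top far [560.1  93.1  84. ]
top near [560.1  71.3  84. ]
tab near [506.   58.9  21. ]
tab far [506.5 105.7  21. ]
clip near [577.3  58.8  32. ]
clip far [577.2 107.4  32. ]
eraser [485.9  -4.7  31. ]
131 pin-region z [0.0935 0.0952 0.0943 0.0928 0.0931 0.0889 0.0869] max 0.09515323949738508
193 pin-region z [0.0943 0.0915 0.0955 0.0938 0.0927 0.0936 0.0922 0.0835 0.0819] max 0.09548549993769195
[-0.15830611  0.20934605 -0.2732366 ] 10.9
```

Stop middle is 82.2–83.2 mm against a notch of 82.3–83.1 mm. Pin top is at about 94 mm, which is down, and the eraser is unmoved. I hand in.

```bash
python3 -c "
from station import order; print(order.hand_in())"
```

```text
the job is handed in; nothing more can be done
None
```

The paper stop is seated in the notch of the round-tab clip, and the job is handed in; the hand-in gave no verdict. I pushed the stop along the rail with the shut fingertips until it ran ahead over the near ridge, then backed the arm off and lifted it clear.

- **Position:** in the last pictures the stop's middle is at y ≈ 82–83 mm. The notch, taken from the tab and clip edges, is at ≈ 82–83 mm, so they agree to about 1 mm against the 5 mm allowed.
- **Pin and height:** the pin head's top reads about 94 mm above the table (readings scatter by about 1.5 mm), which means it is down. No lift of the stop showed.
- **Pushing force:** the readings between moves reached about 5 N at most, then fell to near zero at the ridge's crest. A picture there showed the stop still against the finger and not yet dropped, so I pushed about 6 mm further until a gap opened ahead of the fingers.
- **Other things:** the eraser is where it was to within about 2 mm. I did not measure the other loose things again, but the arm met no unexpected force.
- **Time:** about 11 s of the 45 s allowed. At hand-in the gripper was about 0.2 m above the table, touching nothing.

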